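# Sort painting handles by length, then hold the sprung clamp open at its mark

### The job

Get the model-painting desk ready: stand the three loose painting handles upright, fully down in open sockets of the drying row whose dark sample handle has the same length (the two long ones in the long row, the short one in the short row), and let go of them. Then pull the sprung clamp's orange grip back until its yellow pointer is level with the red tab, and finish while holding it still there, against the spring, so that I can slip the model in. Leave the mug, the bottle and the paint jar where they are.

Things in the scene. Friction and masses are not known exactly. Their poses are not given: they have to be found in the camera images.
- row_long: Fixed plywood drying row for the long handles, 56 x 196 x 22 mm (x, y, z), origin under its centre; its y axis runs along the row. Two open round sockets (32 mm wide, 16 mm deep, slightly bevelled; dark floor 6 mm above the table) at y = 0 and y = -62 mm; at y = +62 mm a dark wooden sample handle is glued in, its wood reaching 82 mm above the table (the same as a seated long handle), as wide as the loose ones. Which row stands nearer the robot varies.
- row_short: Fixed plywood drying row for the short handles, 56 x 196 x 22 mm (x, y, z), origin under its centre; its y axis runs along the row. Two open round sockets (32 mm wide, 16 mm deep, slightly bevelled; dark floor 6 mm above the table) at y = 0 and y = -62 mm; at y = +62 mm a dark wooden sample handle is glued in, its wood reaching 56 mm above the table (the same as a seated short handle), as wide as the loose ones. Which row stands nearer the robot varies.
- row_long_socket0 (a point): Centre of the mouth of the middle open socket of the long row, 22 mm above the table.
- row_long_socket1 (a point): Centre of the mouth of the end open socket of the long row, 22 mm above the table.
- row_short_socket0 (a point): Centre of the mouth of the middle open socket of the short row, 22 mm above the table.
- row_short_socket1 (a point): Centre of the mouth of the end open socket of the short row, 22 mm above the table.
- handle_a_center (a point): Centre, half-way up the wood, of a loose long painting handle: upright pale birch cylinder, 26 mm diameter, 76 mm long, under 80 g, with white putty and a small grey-green model part (16 mm wide) standing up to 12 mm above the wood; the three handles look alike but for length. It starts standing on the table, z axis up.
- handle_b_center (a point): Centre, half-way up the wood, of a loose short painting handle: upright pale birch cylinder, 26 mm diameter, 50 mm long, under 80 g, with white putty and a small grey-green model part (16 mm wide) standing up to 12 mm above the wood; the three handles look alike but for length. It starts standing on the table, z axis up.
- handle_c_center (a point): Centre, half-way up the wood, of a loose long painting handle: upright pale birch cylinder, 26 mm diameter, 76 mm long, under 80 g, with white putty and a small grey-green model part (16 mm wide) standing up to 12 mm above the wood; the three handles look alike but for length. It starts standing on the table, z axis up.
- clamp: Fixed sprung model clamp; origin on the table under its middle; base plate x -135 to +105 mm, y -85 to +40 mm, 12 mm thick. Its fixed jaw (top 85 mm above the table) stands at x = +87 mm. The blue slide closes against it towards +x and is pulled open towards the clamp's -x, i.e. roughly towards the robot.
- slide (a joint): Slide of the clamp in metres: 0 closed, grows as it is pulled along the clamp's -x; end stop at 0.075. A spring pulls it shut: about 3 N when closed, plus about 1 N for each 10 mm; it snaps back when let go.
- grip (a point): Point in the orange upright grip of the slide, which is 18 mm thick along the clamp's x, 32 mm wide along y, and stands from 43 to 101 mm above the table; this point is on its middle line 20 mm under its top. It is free for 69 mm on the +x side up to the slide's own blue jaw (top 80 mm above the table), and open on the other sides. Its x axis is the clamp's x axis. It moves with the slide.
- pointer (a point): Tip of the thin yellow pointer that sticks out sideways (clamp's -y) from the slide, 34 mm above the table; it moves with the slide.
- mark (a point): The mark: middle of a red tab (10 mm long along the clamp's x, 22 mm wide, top 34 mm above the table) clipped beside the slide on the white scale; its place along the scale varies, 30 to 55 mm from the closed pointer towards the clamp's -x. Axes as the clamp's; the pointer is at the mark when their positions along the clamp's x agree.
- mug: Bystander: loose white mug, 76 mm wide, 90 mm high, origin under its centre.
- cleaner: Bystander: loose clear bottle with a white cap, 64 mm wide, 150 mm high, origin under its centre.
- paint_jar: Bystander: loose small green paint jar, 36 mm wide, 45 mm high, origin under its centre.
There are look-alikes about, which are no part of the job. What is shaped like the row_long but blue or purple is not meant. Leave any pink look-alike of the row_short alone.

How it is judged (in metres and radians):
On the way, in this order (a step that is already met when the one before it is completed fails the run):
1. all three handles stand released in sockets of the row of their length, the clamp still closed (((horizontal distance between handle_a_center and row_long_socket0 below 0.007 m and z of handle_a_center in the frame of row_long_socket0 below 0.027 m) or (horizontal distance between handle_a_center and row_long_socket1 below 0.007 m and z of handle_a_center in the frame of row_long_socket1 below 0.027 m)) and angle between each of handle_a_center, handle_b_center, handle_c_center's own z axis and vertical below 0.15 rad and contact force between the fingers and handle_a below 0.3 N and ((horizontal distance between handle_b_center and row_short_socket0 below 0.007 m and z of handle_b_center in the frame of row_short_socket0 below 0.014 m) or (horizontal distance between handle_b_center and row_short_socket1 below 0.007 m and z of handle_b_center in the frame of row_short_socket1 below 0.014 m)) and contact force between the fingers and handle_b below 0.3 N and ((horizontal distance between handle_c_center and row_long_socket0 below 0.007 m and z of handle_c_center in the frame of row_long_socket0 below 0.027 m) or (horizontal distance between handle_c_center and row_long_socket1 below 0.007 m and z of handle_c_center in the frame of row_long_socket1 below 0.027 m)) and contact force between the fingers and handle_c below 0.3 N and value of joint slide below 0.008 m), for 0.2 s.
2. the slide is pulled to the mark by the gripper and held there (x of pointer in the frame of mark between -0.006 and 0.006 m and contact force between the fingers and slide above 2 N), for 0.3 s.
At the end, for the whole second after the job is handed in: Each handle stands upright, fully down and released in a socket of its row (within 7 mm of its centre); the slide stands still, pointer within 6 mm of the middle of the red tab, held against the spring by the gripper alone (over 2 N between fingers and slide, no loose thing touching it) (all of step 2 and ((horizontal distance between handle_a_center and row_long_socket0 below 0.007 m and z of handle_a_center in the frame of row_long_socket0 below 0.027 m) or (horizontal distance between handle_a_center and row_long_socket1 below 0.007 m and z of handle_a_center in the frame of row_long_socket1 below 0.027 m)) and angle between each of handle_a_center, handle_b_center, handle_c_center's own z axis and vertical below 0.15 rad and contact force between each of the fingers, slide and handle_a below 0.3 N and ((horizontal distance between handle_b_center and row_short_socket0 below 0.007 m and z of handle_b_center in the frame of row_short_socket0 below 0.014 m) or (horizontal distance between handle_b_center and row_short_socket1 below 0.007 m and z of handle_b_center in the frame of row_short_socket1 below 0.014 m)) and contact force between each of the fingers, slide and handle_b below 0.3 N and ((horizontal distance between handle_c_center and row_long_socket0 below 0.007 m and z of handle_c_center in the frame of row_long_socket0 below 0.027 m) or (horizontal distance between handle_c_center and row_long_socket1 below 0.007 m and z of handle_c_center in the frame of row_long_socket1 below 0.027 m)) and contact force between each of the fingers, slide and handle_c below 0.3 N and linear speed of each of handle_a, handle_b, handle_c below 0.02 m/s and velocity of joint slide between -0.01 and 0.01 m/s and contact force between slide and mug below 0.3 N and contact force between slide and cleaner below 0.3 N and contact force between slide and paint_jar below 0.3 N); the arm keeps its last pose, push and grip.
It fails at once if the white mug is moved by more than 20 mm or tipped (distance of mug from where it was at the start of the episode above 0.02 m or angle between mug's own z axis and vertical above 0.3 rad).
It fails at once if the cleaner bottle is moved by more than 20 mm or tipped (distance of cleaner from where it was at the start of the episode above 0.02 m or angle between cleaner's own z axis and vertical above 0.3 rad).
It fails at once if the paint jar is moved by more than 20 mm or tipped (distance of paint_jar from where it was at the start of the episode above 0.02 m or angle between paint_jar's own z axis and vertical above 0.3 rad).
It also fails if it takes over 72 s, if anything falls off the work surface, if the arm or the gripper's body presses on something with over 40 N, if the wrist force passes 120 N, or if a joint passes its speed limit or range.

### The arm

A 6-joint arm with a two-finger parallel gripper is mounted at the origin on the work surface. World frame = base frame: x ahead of the robot, y to its left, z up, the work surface at z = 0. Lengths are in mm, angles in degrees, forces in N, time in s.
With the tool pointing down it reaches from about 350 to 850 mm from the base axis. Payload 8.1 kg.
Tool frame: the origin (TCP) lies at the very end of the fingers, on their centre line; the grasp point (between the pads) lies 19 mm behind it (tcp_to_grasp is the distance from the TCP to the grasp point, in mm); z points along the fingers, x is the direction in which the jaws open and shut, and the axes are right-handed (so a half turn about z gives the same grasp; the last joint's range is limited). The gripper opens to 85 mm and grips with 20 to 120 N. Pads are 22 mm wide; open, the fingers measure 114 mm over their backs; the gripper's body (76 mm by 85 mm) begins 54 mm behind the grasp point. The pads swing forward as they close: fully open they stand 13 mm farther back than shut.
Start: joints at [60.711, 7.471, 85.268, -0, 87.261, -4.893], TCP at [247.809, 546.439, 231.292] pointing down, gripper open.
Joint ranges: [-169.43, 169.43], [-51.17, 129.36], [1.28, 143.12], [-76.62, 256.62], [0, 156.53], [-152.29, 152.29]. Speed limits (degrees/s): [136.94, 136.94, 159.86, 180, 180, 180].

### API

Orientations are given as [roll, pitch, yaw] about the fixed x, y, z axes, in that order (R = Rz(yaw) Ry(pitch) Rx(roll)).
In Python, from bench import * gives the robot as it stands. The module is installed in compiled form; this text tells all that it offers.
- The arm moves only by the tool apply_moves, never from a script. Its argument "targets" is text: rows parted by semicolons, each of 7 numbers parted by spaces: the turn, a rotation vector about the tool's x, y, z in rad, then the shift along the tool's x, y, z in cm, then the finger opening in cm, from 0 to 8.54. A call has exactly 5 rows; each row is the pose to reach, as a shift and turn from the pose commanded when the call began, along the tool's axes at that moment; what a row does not reach only later rows make up. A row lasts 1/10 s, in which the tool goes at most 50 mm and 8.59 degrees, less where a joint would pass 70% of its speed; a pose out of reach is approached as far as the arm can. A call with a gripper value outside its range is refused whole. The fingers move at their own pace and stop on an object; "force" is the grip in N (left out, the last holds). Time passes only in rows, so rows that repeat a pose let the fingers close, or fill a call up. It gives the time, the measured TCP pose, the force and the opening at its end, in the units of the state.
- sense(): the state, without advancing time (a new reading comes with each control period).
- snapshot(name): name is "scene" or "top" or "wrist"; returns the picture (400x640x3 uint8, red, green, blue); there is no depth.
- camera_model(name): a dict with "fx", "fy", "cx", "cy" (pixels), "position" and "attitude" of the camera in the world; the wrist camera has in their place "T_tool_cam" (4x4, takes a point from camera to tool coordinates, whose origin is the TCP and whose axes are the tool frame's). Camera axes: x right, y up, looking along -z (the intrinsics and any distortion apply to the point x, -y, -z); pixel columns grow to the right and rows downward; lengths in mm; the calibration is good to about 2 mm. A picture is of the moment at which its call begins: read the wrist's pose just before it. camera_model takes no time and is no camera call.
- hand_in(): hands the job in, once; it reports no verdict.
Trained networks look in the newest picture that a camera, given by its name, has taken for a name from the list of things; names that differ only in an ending like _2 or _b are one class to them, and where a whole thing is asked for, a point or a joint stands for the part that bears it (a point fixed in the world has none). Each returns a list of dicts, best first, with "confidence" (0 to 1); they miss things now and then, are a little off and sometimes report something else, mostly with a low value. They report only what shows in the picture. A call takes as long as a camera call. They do not tell look-alikes from the thing itself.
- recognise(camera, query): "at" ([row, column] in pixels, amid what is visible of it).
- place_of(camera, query): "at" ([row, column] in pixels: a listed point, or the origin of a listed thing).
The state is a dict: "time": time; "joint_pos": joint angles; "qd": joint speeds; "joint_efforts": joint torques, N m; "tool_pos": TCP position; "tcp_rot": TCP orientation; "ft_force": force on the tool from outside, world axes, zero at the start; "wrist_torque": the same for the moment, N m; "finger_gap": finger opening in mm.
Only numpy, scipy, OpenCV 4.12 (cv2) and the standard library are available. Lean on these libraries where they do the work, as an engineer would, in place of code of your own. Each camera call takes 0.05 s, during which the arm holds its last target. There are 200 camera calls.

## Working session

There is one attempt and no reset: what is moved stays moved. The work goes in short steps, Python scripts to look and compute and a tool call to move; the robot and the scene stay as the last step left them, time stands still between calls to the robot, and variables do not carry over. Pictures are saved under pics/ and viewed, about 8 in all and at most 12, crops included, and the job is handed in when it is done.

Besides the shell and the picture viewer there is one more tool, called by a JSON object that holds its "method" and its "body". apply_moves: Moves the arm, as the interface text tells. Its arguments: {"type":"object","properties":{"targets":{"type":"string"},"force":{"type":"number"}},"required":["targets"]}

```bash
mkdir -p pics
python3 - <<'E'
from bench import *
import cv2
s=sense(); print({k:s[k] for k in('time','tool_pos','tcp_rot','ft_force','finger_gap')})
for c in('scene','top'):
    im=snapshot(c); cv2.imwrite(f'pics/{c}0.png',im[:,:,::-1]); print(c,camera_model(c))
    if c=='top' or c=='scene':
        for q in('row_long','row_short','row_long_socket0','row_long_socket1','row_short_socket0','row_short_socket1','handle_a_center','handle_b_center','clamp','grip','pointer','mark','mug','cleaner','paint_jar'):
            print(q,[( [round(float(v),1) for v in d['at']],round(d['confidence'],2)) for d in place_of(c,q)][:6])
print(camera_model('wrist'))
E
```

```text
{'time': 0.0, 'tool_pos': array([247.53959522, 545.94033687, 230.23031125]), 'tcp_rot': array([-1.79989292e+02,  1.06920540e-01,  6.56011498e+01]), 'ft_force': array([-0.54717814,  0.47097185, -0.69423264]), 'finger_gap': 85.18770088545746}
scene {'fx': 411.54038354937006, 'fy': 411.54038354937006, 'cx': 322.8408973961928, 'cy': 200.48715869669854, 'position': array([1125.43152973, -448.4116701 ,  682.47736212]), 'attitude': array([51.36212087, -0.94705621, 49.85441963])}
row_long [([274.3, 403.0], 0.95), ([147.1, 340.7], 0.76), ([189.3, 323.1], 0.73)]
row_short [([213.0, 186.6], 0.92), ([218.6, 346.7], 0.71), ([304.7, 350.3], 0.56)]
row_long_socket0 [([192.6, 307.5], 0.97), ([142.8, 338.9], 0.94), ([282.5, 389.7], 0.94), ([150.2, 328.8], 0.81), ([263.6, 408.9], 0.58)]
row_long_socket1 [([192.6, 307.5], 0.97), ([142.8, 338.9], 0.94), ([282.5, 389.7], 0.94), ([150.2, 328.8], 0.81), ([263.6, 408.9], 0.58)]
row_short_socket0 [([224.3, 330.3], 0.85), ([208.2, 349.8], 0.8), ([208.1, 184.7], 0.65), ([218.7, 167.1], 0.58), ([239.0, 292.6], 0.19)]
row_short_socket1 [([224.3, 330.3], 0.85), (
[... 1462 characters left out ...]
]
grip [([200.7, 434.0], 0.87)]
pointer [([178.2, 444.2], 0.91), ([195.1, 312.4], 0.21)]
mark [([142.1, 346.4], 0.62), ([193.4, 446.3], 0.38)]
mug [([205.4, 203.8], 0.58)]
cleaner [([159.3, 229.7], 0.86), ([237.4, 285.4], 0.36)]
paint_jar []
{'fx': 333.6197604705983, 'fy': 333.6197604705983, 'cx': 321.26825703773926, 'cy': 198.73342831604754, 'T_tool_cam': array([[ 9.99999999e-01,  1.97053132e-05,  3.35279916e-05,
         6.53851632e-01],
       [ 2.93146959e-05, -9.48459022e-01, -3.16899800e-01,
        -8.10609179e+01],
       [ 2.55553163e-05,  3.16899800e-01, -9.48459022e-01,
        -1.43396074e+02],
       [ 0.00000000e+00,  0.00000000e+00,  0.00000000e+00,
         1.00000000e+00]])}
```

Run:
```python
import cv2
for c in('scene','top'):
    im=cv2.imread(f'pics/{c}0.png')
    im=im[110:410,130:530] if c=='scene' else im[100:325,170:470]
    cv2.imwrite(f'pics/{c}0c.png',cv2.resize(im,(800,600),interpolation=cv2.INTER_CUBIC))
```

```text
(no output)
```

View pics/scene0c.png

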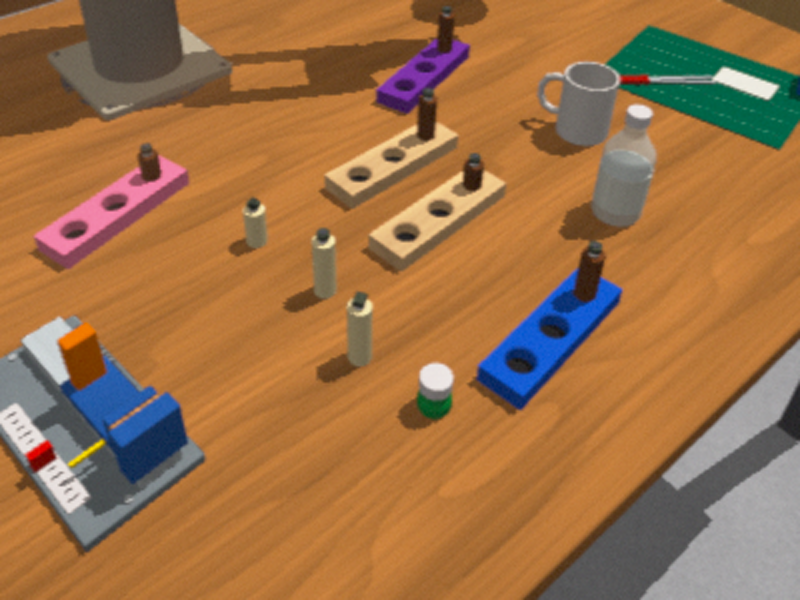

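View pics/top0c.png

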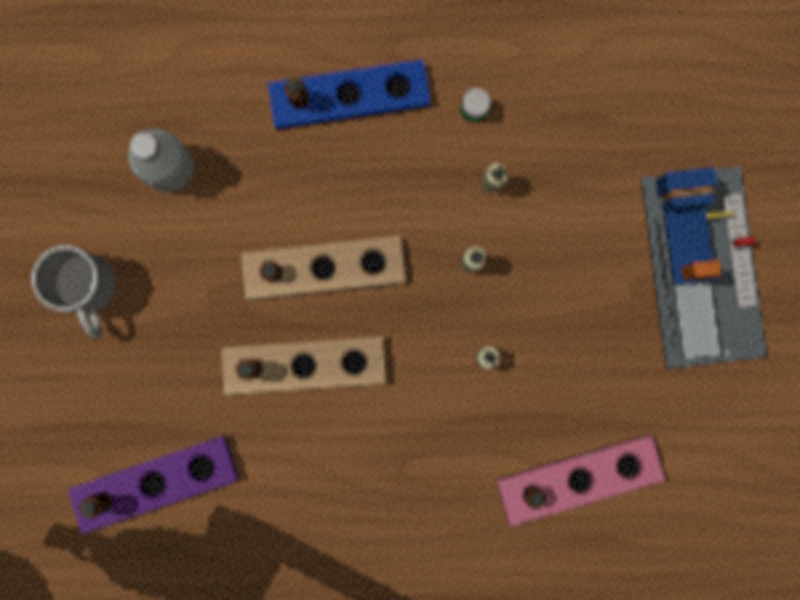

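The top view (crop ×2.667) shows the rows, handles and clamp.
- **Rows:** two plywood rows lie at crop (323,267), the far one with the short sample, and (303,365), the near one with the tall sample. Blue, purple and pink are look-alikes. So the near plywood row is row_long and the far one is row_short.
- **Handles:** tops are at crop (496,174) and (475,258), both long, and (489,357), short in the scene view.
- **Clamp:** it is at the right, with an orange grip at (707,269) and a red tab at (743,242).

Next I compute coarse positions.

```bash
cat > h.py <<'E'
from bench import *
import numpy as np, cv2
from scipy.spatial.transform import Rotation as Ro
def cam(c, s=None):
    m=camera_model(c)
    if c=='wrist':
        T=np.eye(4); T[:3,:3]=Ro.from_euler('xyz',s['tcp_rot'],degrees=True).as_matrix(); T[:3,3]=s['tool_pos']
        T=T@m['T_tool_cam']; return m,T[:3,:3],T[:3,3]
    return m,Ro.from_euler('xyz',m['attitude'],degrees=True).as_matrix(),np.array(m['position'])
def ray(c,rc,s=None):
    m,R,p=cam(c,s); r,q=rc
    return p,R@np.array([(q-m['cx'])/m['fx'],-(r-m['cy'])/m['fy'],-1])
def onz(c,rc,z,s=None):
    p,d=ray(c,rc,s); return p+d*(z-p[2])/d[2]
def proj(c,P,s=None):
    m,R,p=cam(c,s); v=R.T@(np.array(P,float)-p)
    return np.array([m['cy']-m['fy']*v[1]/-v[2], m['cx']+m['fx']*v[0]/-v[2]])
E
python3 - <<'E'
from h import *
T=lambda x,y:(100+y/2.6667,170+x/2.6667)
S=lambda x,y:(110+y/2,130+x/2)
np.set_printoptions(precision=1,suppress=True)
for n,t,z,s in [('S0',(323,267),22,(440,208)),('S1',(373,262),22,(405,232)),('L0',(303,365),22,(394,154)),('L1',(354,362),22,(359,174)),
 ('hFar',(496,172),82,(361,298)),('hMid',(476,257),82,(323,234)),('hNear',(489,356),56,(254,203)),
 ('gripTop',(708,269),101,(78,340)),('tabTop',(743,242),34,(40,455)),('ptip',(709,215),34,(71,465)),('jar',(477,102),45,(437,376)),('mugTop',(66,278),90,(590,75)),('capTop',(145,146),150,(640,113))]:
    print(n,onz('top',T(*t),z),onz('scene',S(*s),z))
E
```

```text
S0 [568.1 120.2  22. ] [584.  110.5  22. ]
S1 [573.1  58.8  22. ] [589.9  47.8  22. ]
L0 [448.7 146.4  22. ] [463.5 138.7  22. ]
L1 [451.   84.2  22. ] [467.9  75.1  22. ]
hFar [672.1 -89.3  82. ] [684.2 -95.3  82. ]
hMid [571.6 -63.2  82. ] [585.1 -68.2  82. ]
hNear [455.1 -77.9  56. ] [467.3 -82.2  56. ]
gripTop [ 550.8 -331.4  101. ] [ 576.5 -336.9  101. ]
tabTop [ 588.1 -395.1   34. ] [ 616.5 -404.9   34. ]
ptip [ 622.1 -354.6   34. ] [ 643.2 -388.1   34. ]
jar [764.8 -72.   45. ] [782.2 -80.8  45. ]
mugTop [555.4 414.6  90. ] [563.4 408.7  90. ]
capTop [697.2 309.6 150. ] [711.4 300.4 150. ]
```

The two fixed cameras disagree by about 15 mm (a constant bias in one of them). I'll measure with the wrist camera relative to the tool instead, so I'm moving it over the scene.

{"method": "apply_moves", "body": {"targets": "0 0 0 -2 3 0 8.5; 0 0 0 -4.4 6.5 0 8.5; 0 0 0 -7 10 0 8.5; 0 0 0 -9.3 13.4 0 8.5; 0 0 0 -11.5 16.5 0 8.5"}}

```text
time: 2.1
tool_pos: [351.3, 372.0, 231.4]
tcp_rot: [180.0, -0.0, 65.6]
ft_force: [0.7, 0.4, -0.5]
finger_gap: 84.8
```

{"method": "apply_moves", "body": {"targets": "0 0 0.1 -2.2 3.3 0 8.5; 0 0 0.2 -4.5 6.6 0 8.5; 0 0 0.3 -6.8 10 0 8.5; 0 0 0.4 -9.1 13.3 0 8.5; 0 0 0.5 -11.5 16.5 0 8.5"}}

```text
time: 2.6
tool_pos: [454.1, 199.1, 231.5]
tcp_rot: [180.0, -0.0, 36.7]
ft_force: [0.6, 0.6, 0.6]
finger_gap: 85.0
```

{"method": "apply_moves", "body": {"targets": "0 0 0.14 -0.5 4.5 0 8.5; 0 0 0.28 -0.9 9 0 8.5; 0 0 0.42 -1.3 13.5 0 8.5; 0 0 0.55 -1.6 17.5 0 8.5; 0 0 0.645 -1.7 20 0 8.5"}}

```text
time: 3.1
tool_pos: [561.1, 27.8, 231.3]
tcp_rot: [180.0, -0.0, -0.4]
ft_force: [-0.3, 0.2, -0.1]
finger_gap: 84.9
```

Run:
```python
from h import *
import time
s=sense(); im=snapshot('wrist'); cv2.imwrite('pics/w1.png',im[:,:,::-1])
np.save('s1.npy',np.r_[s['tool_pos'],s['tcp_rot']]); print(s['time'],s['tool_pos'],s['tcp_rot'],s['qd'])
np.set_printoptions(precision=1,suppress=True)
for q,z in (('row_long_socket0',22),('row_short_socket0',22),('handle_a_center',38),('paint_jar',0)):
    for d in place_of('wrist',q): print(q,d['at'],round(d['confidence'],2),onz('wrist',d['at'],z,s))
```

```text
3.1 [561.07427889  27.79772669 231.32079915] [ 1.79965474e+02 -2.44732878e-02 -4.14832827e-01] [-19.50737843  19.41569188 -19.58433109   0.78418665   0.44844339
  32.77548597]
row_long_socket0 [46.9, 207.6] 0.92 [452.6 147.3  22. ]
row_long_socket0 [109.0, 542.4] 0.81 [788.2  86.8  22. ]
row_long_socket0 [114.3, 215.5] 0.7 [453.4  83.9  22. ]
row_short_socket0 [330.8, 121.0] 0.74 [ 302.5 -185.8   22. ]
row_short_socket0 [137.8, 329.4] 0.73 [570.5  59.1  22. ]
row_short_socket0 [75.2, 331.6] 0.67 [572.6 120.8  22. ]
handle_a_center [268.0, 422.5] 0.58 [676.7 -87.4  38. ]
paint_jar [239.0, 490.8] 0.84 [770.2 -69.6   0. ]
```

View pics/w1.png

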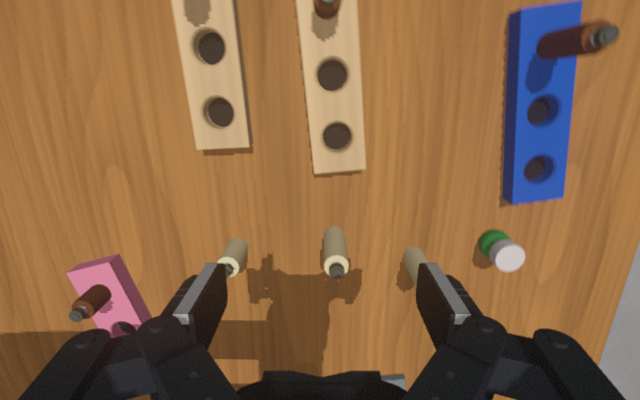

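The wrist view agrees with the top camera. It shows the long row's sockets at (208,47) and (218,112), the short row's at (331,75) and (336,137), and the handles at (230,262) short, (336,255) long and (415,265) long. The arm was still settling, so I'll shoot again at rest, and also from over the handles.

Run:
```python
from h import *
for i in range(4): snapshot('wrist')
s=sense(); im=snapshot('wrist'); cv2.imwrite('pics/wA.png',im[:,:,::-1]); np.save('sA.npy',np.r_[s['tool_pos'],s['tcp_rot']]); print(s['time'],s['tool_pos'],s['tcp_rot'],s['qd'].round(1))
```

```text
3.55 [559.63851712  31.6393836  231.47064995] [-1.79993258e+02 -1.02918176e-02  1.17571472e-01] [-0.   0.  -0.1  0.  -0.   0. ]
```

{"method": "apply_moves", "body": {"targets": "0 0 0 0 2 0 8.5; 0 0 0 0 5 0 8.5; 0 0 0 0 8 0 8.5; 0 0 0 0 10 0 8.5; 0 0 0 0 11 0 8.5"}}

```text
time: 4.1
tool_pos: [559.8, -80.4, 231.4]
tcp_rot: [180.0, -0.0, -0.0]
ft_force: [-0.0, 0.5, -0.6]
finger_gap: 85.1
```

Run:
```python
from h import *
for i in range(6): snapshot('wrist')
s=sense(); im=snapshot('wrist'); cv2.imwrite('pics/wB.png',im[:,:,::-1]); np.save('sB.npy',np.r_[s['tool_pos'],s['tcp_rot']]); print(s['time'],s['tool_pos'],s['tcp_rot'],s['qd'].round(1))
A=cv2.imread('pics/wA.png')[10:180,160:370]; B=im[60:260,180:480,::-1]
cv2.imwrite('pics/AB.png',np.hstack([cv2.resize(A,(int(210*300/170),300),interpolation=3),cv2.resize(B,(429,300)if 0 else (420,280),interpolation=3).repeat(1,0) if 0 else cv2.resize(B,(430,300),interpolation=3)]))
a=cv2.resize(A,None,fx=3,fy=3,interpolation=3); b=cv2.resize(B,None,fx=2.6,fy=2.6,interpolation=3)
cv2.imwrite('pics/A3.png',a); cv2.imwrite('pics/B3.png',b); print(a.shape,b.shape)
```

```text
4.4 [560.04113396 -78.21624618 231.297645  ] [-1.79979706e+02  1.89497872e-04  7.03959284e-02] [ 0.1 -0.1  0.  -0.1 -0.  -0.1]
(510, 630, 3) (520, 780, 3)
```

View pics/B3.png

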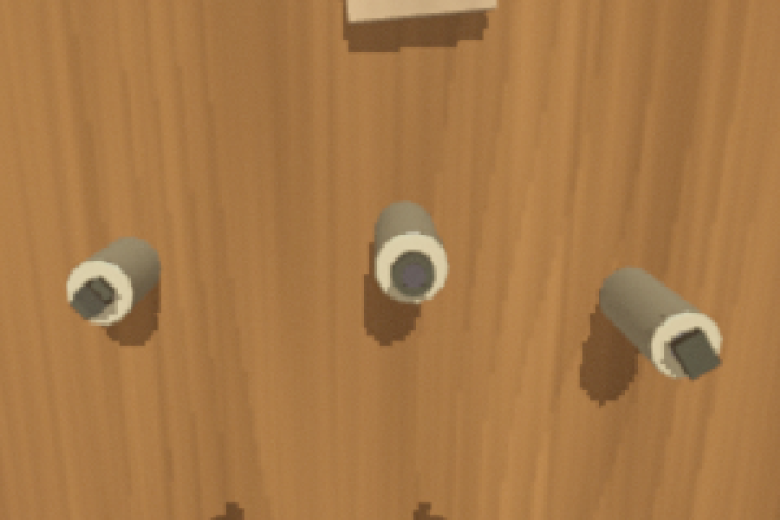

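View pics/A3.png

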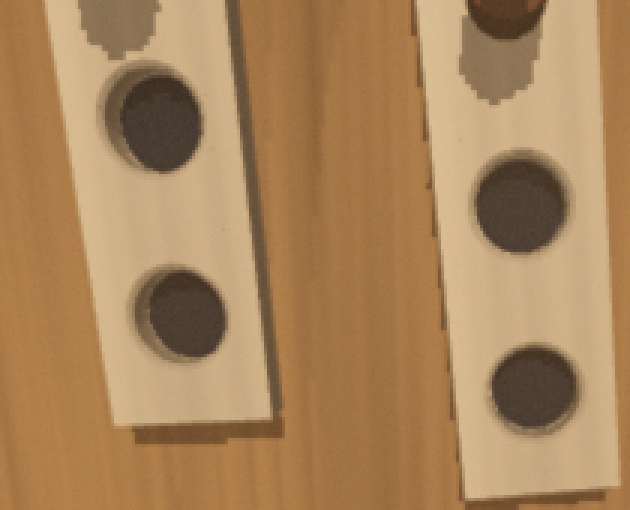

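The crops show bright disc tops of the three handles at B-crop (99,293) short, (411,267) long and (686,345) long. The socket mouths are clear at A-crop (151,116) and (179,312) in the long row, and (521,201) and (534,388) in the short row.

Run:
```python
from h import *
np.set_printoptions(precision=1,suppress=True)
L=lambda f:dict(zip(('tool_pos','tcp_rot'),np.load(f).reshape(2,3)))
A,B=L('sA.npy'),L('sB.npy')
for n,x,y in(('L0',151.5,116.5),('L1',179.5,312),('S0',521.5,201),('S1',534.5,388.5)):
    print(n,onz('wrist',(10+y/3,160+x/3),22,A))
for n,x,y,z in(('near',99.5,293,50),('mid',411.5,267.5,76),('far',686,345.5,76)):
    print(n,onz('wrist',(60+y/2.6,180+x/2.6),z,B))
# contour refine of sockets
im=cv2.imread('pics/wA.png'); g=cv2.cvtColor(im,cv2.COLOR_BGR2HSV)
u=cv2.resize(im,None,fx=4,fy=4,interpolation=cv2.INTER_CUBIC); w=((u[:,:,2]>150)&(u[:,:,0]>95)).astype(np.uint8)
cs,h=cv2.findContours(w,cv2.RETR_CCOMP,cv2.CHAIN_APPROX_NONE)
for c,hh in zip(cs,h[0]):
    if hh[3]>=0 and 2000<cv2.contourArea(c)<30000:
        e=cv2.fitEllipse(c); p=((e[0][1]+.5)/4-.5,(e[0][0]+.5)/4-.5); print('hole',np.array(p),np.array(e[1])/4,onz('wrist',p,22,A))
im=cv2.imread('pics/wB.png');u=cv2.resize(im,None,fx=4,fy=4,interpolation=cv2.INTER_CUBIC); w=((u[:,:,2]>175)&(u[:,:,0]>120)).astype(np.uint8)
cs,h=cv2.findContours(w,cv2.RETR_EXTERNAL,cv2.CHAIN_APPROX_NONE)
for c in cs:
    if 2000<cv2.contourArea(cv2.convexHull(c))<30000:
        e=cv2.fitEllipse(cv2.convexHull(c)); p=((e[0][1]+.5)/4-.5,(e[0][0]+.5)/4-.5)
        print('disc',np.array(p),np.array(e[1])/4,onz('wrist',p,50,B),onz('wrist',p,76,B))
```

```text
L0 [452.6 148.6  22. ]
L1 [455.8  87.2  22. ]
S0 [572.5 123.2  22. ]
S1 [578.   61.4  22. ]
near [457.6 -77.5  50. ]
mid [576.1 -61.6  76. ]
far [675.7 -90.1  76. ]
hole [139.6 337.9] [30.5 31.1] [577.7  61.3  22. ]
hole [ 77.2 333.3] [32.1 34.8] [572.  123.1  22. ]
hole [114.4 219.4] [30.3 34.1] [455.4  86.8  22. ]
hole [ 48.9 210.5] [32.6 38.1] [452.5 148.6  22. ]
disc [368.5 245.9] [16.5 22.5] [ 467.7 -326.5   50. ] [ 475.2 -300.1   76. ]
disc [192.1 443.3] [24.6 27.9] [685.  -97.4  50. ] [675.1 -89.3  76. ]
disc [171.7 217.7] [23.8 26.1] [457.1 -76.4  50. ] [465.4 -70.   76. ]
disc [164.6 529.3] [29.5 35.6] [766.9 -68.7  50. ] [750.5 -62.9  76. ]
disc [162.2 338. ] [27.2 27.7] [577.1 -66.6  50. ] [575.8 -61.   76. ]
```

{"method": "apply_moves", "body": {"targets": "0 0 0 2.5 0.3 0 6.5; 0 0 0 5.5 0.6 0 6.5; 0 0 0 8.5 0.9 0 6.5; 0 0 0 10.8 1.1 0 6.5; 0 0 0 11.55 1.14 0 6.5", "force": 40}}

```text
time: 4.95
tool_pos: [676.9, -89.9, 230.5]
tcp_rot: [-180.0, 0.0, 0.1]
ft_force: [-0.7, 0.7, -1.3]
finger_gap: 64.9
```

{"method": "apply_moves", "body": {"targets": "0 0 0 0 0 3 6.5; 0 0 0 0 0 7 6.5; 0 0 0 0 0 11 6.5; 0 0 0 0 0 14 6.5; 0 0 0 0 0 16 6.5"}}

```text
time: 5.45
tool_pos: [673.1, -89.6, 67.9]
tcp_rot: [-179.9, 0.3, 0.0]
ft_force: [0.6, 0.1, 0.1]
finger_gap: 65.1
```

{"method": "apply_moves", "body": {"targets": "0 0 0 0 0 1.5 6.5; 0 0 0 0 0 2.8 6.5; 0 0 0 0 0 3.6 6.5; 0 0 0 0 0 3.9 6.5; 0 0 0 0 0 3.9 6.5"}}

```text
time: 5.95
tool_pos: [675.8, -90.8, 32.6]
tcp_rot: [180.0, -0.0, 0.0]
ft_force: [-1.0, 0.5, -0.1]
finger_gap: 65.2
```

{"method": "apply_moves", "body": {"targets": "0 0 0 0 0 0 1.5; 0 0 0 0 0 0 1.5; 0 0 0 0 0 0 1.5; 0 0 0 0 0 0 1.5; 0 0 0 0 0 0 1.5"}}

```text
time: 6.45
tool_pos: [676.0, -90.9, 33.1]
tcp_rot: [180.0, -0.1, -0.0]
ft_force: [-0.6, -0.1, 3.9]
finger_gap: 25.2
```

{"method": "apply_moves", "body": {"targets": "0 0 0 0 0 -1 1.5; 0 0 0 0 0 -3.5 1.5; 0 0 0 0 0 -7 1.5; 0 0 0 0 0 -10.5 1.5; 0 0 0 0 0 -12 1.5"}}

```text
time: 6.95
tool_pos: [677.5, -91.2, 157.4]
tcp_rot: [179.9, -0.3, 0.0]
ft_force: [0.5, -0.2, 0.5]
finger_gap: 25.2
```

{"method": "apply_moves", "body": {"targets": "0 0 0 -1.5 -1.5 0 1.5; 0 0 0 -4 -4 0 1.5; 0 0 0 -6.5 -7 0 1.5; 0 0 0 -9 -10 0 1.5; 0 0 0 -11.5 -12.5 0 1.5"}}

```text
time: 7.45
tool_pos: [558.9, 35.5, 151.4]
tcp_rot: [-180.0, 0.1, 0.0]
ft_force: [-0.1, 0.1, -0.9]
finger_gap: 25.2
```

{"method": "apply_moves", "body": {"targets": "0 0 0 -2.5 -2.5 0 1.5; 0 0 0 -5 -5.5 0 1.5; 0 0 0 -8 -8.5 0 1.5; 0 0 0 -10.2 -10.7 0 1.5; 0 0 0 -10.8 -11.33 0 1.5"}}

```text
time: 7.95
tool_pos: [450.0, 149.3, 151.5]
tcp_rot: [-180.0, 0.1, 0.1]
ft_force: [-0.0, 0.7, -0.2]
finger_gap: 24.9
```

Run:
```python
from h import *
for i in range(3): snapshot('wrist'); s=sense(); print(s['tool_pos'].round(1),s['tcp_rot'].round(2),s['finger_gap'].round(1))
s=sense(); im=snapshot('wrist')
for i in range(5): print(sense()['tool_pos'].round(2),end='')
cv2.imwrite('pics/wC.png',im[:,:,::-1]); print(proj('wrist',s['tool_pos'],s))
cv2.imwrite('pics/C3.png',cv2.resize(im[60:360,200:440,::-1],None,fx=2,fy=2,interpolation=3))
```

```text
Traceback (most recent call last):
AttributeError: 'float' object has no attribute 'round'
```

Run:
```python
from h import *
for i in range(3): snapshot('wrist'); s=sense(); print(s['tool_pos'].round(1),s['tcp_rot'].round(2),s['finger_gap'])
s=sense(); im=snapshot('wrist')
for i in range(5): print(sense()['tool_pos'].round(2),end='')
cv2.imwrite('pics/wC.png',im[:,:,::-1]); print(proj('wrist',s['tool_pos'],s))
cv2.imwrite('pics/C3.png',cv2.resize(im[60:360,200:440,::-1],None,fx=2,fy=2,interpolation=3))
```

```text
[451.7 148.2 152. ] [1.7999e+02 2.0000e-02 1.2000e-01] 24.893792734552893
[452.6 147.5 152.2] [ 1.7998e+02 -2.0000e-02  7.0000e-02] 25.250588747161416
[453.  147.1 152.2] [ 1.7998e+02 -2.0000e-02  1.0000e-02] 24.60874296388018
[453.26 146.79 152.29][453.26 146.79 152.29][453.26 146.79 152.29][453.26 146.79 152.29][453.26 146.79 152.29][265.25684614 319.60556218]
```

View pics/C3.png

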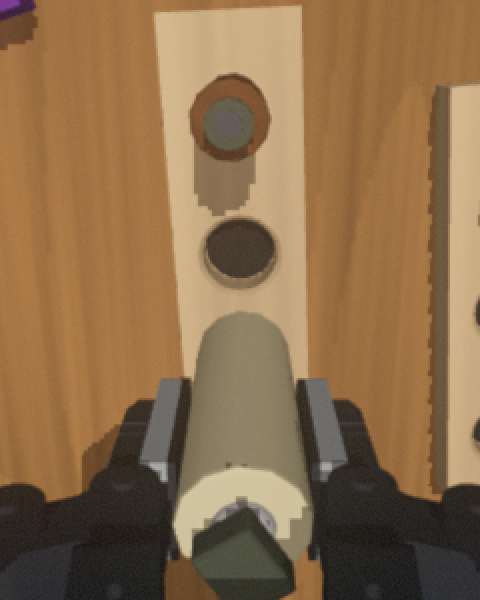

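The wrist view shows the handle held upright, with socket L0 directly below it (crop 240,251, about 1 mm from the tool axis). I'm inserting it.

{"method": "apply_moves", "body": {"targets": "0 0 0 0 -0.04 2 1.5; 0 0 0 0 -0.04 5 1.5; 0 0 0 0 -0.04 7.5 1.5; 0 0 0 0 -0.04 8.7 1.5; 0 0 0 0 -0.04 9 1.5"}}

```text
time: 8.7
tool_pos: [451.8, 147.0, 60.6]
tcp_rot: [180.0, 0.2, -0.1]
ft_force: [-0.9, 0.5, 0.1]
finger_gap: 25.0
```

{"method": "apply_moves", "body": {"targets": "0 0 0 0 0 0.2 1.5; 0 0 0 0 0 0.4 1.5; 0 0 0 0 0 0.6 1.5; 0 0 0 0 0 0.8 1.5; 0 0 0 0 0 1.0 1.5"}}

```text
time: 9.2
tool_pos: [452.9, 148.1, 52.7]
tcp_rot: [-180.0, -0.1, 0.0]
ft_force: [-0.7, -0.7, -0.5]
finger_gap: 25.1
```

{"method": "apply_moves", "body": {"targets": "0 0 0 0 0 0.5 1.5; 0 0 0 0 0 0.9 1.5; 0 0 0 0 0 1.2 1.5; 0 0 0 0 0 1.4 1.5; 0 0 0 0 0 1.4 1.5"}}

```text
time: 9.7
tool_pos: [452.3, 147.9, 39.0]
tcp_rot: [180.0, 0.1, 0.0]
ft_force: [-6.0, -1.3, 11.2]
finger_gap: 25.2
```

{"method": "apply_moves", "body": {"targets": "0 0 0 0 0 0 5; 0 0 0 0 0 0 5; 0 0 0 0 0 0 5; 0 0 0 0 0 -1 5; 0 0 0 0 0 -3 5"}}

```text
time: 10.2
tool_pos: [451.0, 147.6, 67.4]
tcp_rot: [180.0, 0.2, -0.0]
ft_force: [0.4, -0.1, 0.7]
finger_gap: 49.8
```

{"method": "apply_moves", "body": {"targets": "0 0 0 0 0 -3 5; 0 0 0 0 0 -6 5; 0 0 0 0 0 -9 5; 0 0 0 0.7 1 -10 6.5; 0 0 0 2 4 -10 6.5"}}

```text
time: 10.7
tool_pos: [474.1, 109.0, 171.2]
tcp_rot: [-179.9, -0.3, 0.2]
ft_force: [0.1, -0.4, -0.6]
finger_gap: 64.9
```

{"method": "apply_moves", "body": {"targets": "0 0 0 2.2 3.7 0 6.5; 0 0 0 4.7 7.7 0 6.5; 0 0 0 7.2 11.7 0 6.5; 0 0 0 9.4 15.3 0 6.5; 0 0 0 10.35 16.91 0 6.5"}}

```text
time: 11.2
tool_pos: [577.0, -65.2, 167.7]
tcp_rot: [179.9, 0.0, -0.2]
ft_force: [-0.5, 1.0, 0.3]
finger_gap: 65.0
```

Run:
```python
from h import *
snapshot('wrist');snapshot('wrist');t=snapshot('top'); im=snapshot('wrist'); s=sense()
print(s['tool_pos'].round(1),s['time'])
cv2.imwrite('pics/top1.png',t[:,:,::-1])
w=((im[:,:,0]>175)&(im[:,:,2]>120)).astype(np.uint8)
cs,_=cv2.findContours(cv2.resize(im,None,fx=4,fy=4,interpolation=3)[:,:,2].__gt__(120).astype(np.uint8),0,1)
for c in cs:
    if 2000<cv2.contourArea(cv2.convexHull(c))<60000:
        e=cv2.fitEllipse(cv2.convexHull(c)); p=((e[0][1]+.5)/4-.5,(e[0][0]+.5)/4-.5)
        print(np.array(p).round(1),np.array(e[1]).round()/4,onz('wrist',p,76,s).round(1))
print(proj('wrist',[576,-61.3,76],s))
g=im[150:390,200:440,::-1]; cv2.imwrite('pics/D.png',np.hstack([cv2.resize(g,(400,400),interpolation=3),cv2.resize(t[180:260,240:320,::-1],(400,400),interpolation=3)]))
```

```text
[575.5 -61.6 167.6] 11.4
[397.2 635. ] [ 9.75 59.  ] [ 865.8 -251.7   76. ]
[389.8 325.1] [ 31.75 154.  ] [ 579.4 -243.3   76. ]
[208.4 178.4] [28.   32.25] [468.8 -65.7  76. ]
[200.7 320.5] [32.75 34.5 ] [575.5 -59.6  76. ]
[196.3 550.6] [42.25 43.  ] [745.8 -56.3  76. ]
[ 19.6 164.1] [77.   89.25] [477.2  61.   76. ]
[202.76836508 321.13491939]
```

View pics/D.png

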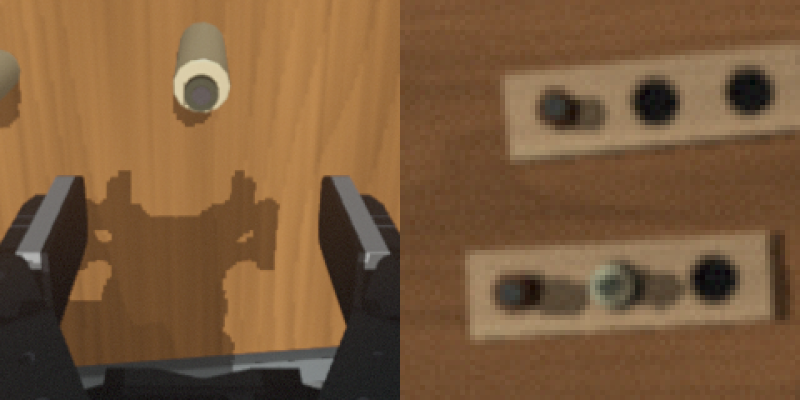

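The first handle stands in L0 (right crop). The middle long handle is straight ahead, and I'm grasping it now.

{"method": "apply_moves", "body": {"targets": "0 0 0 0 -0.05 2 6.5; 0 0 0 0 -0.05 5 6.5; 0 0 0 0 -0.05 8 6.5; 0 0 0 0 -0.05 10 6.5; 0 0 0 0 -0.05 11 6.5"}}

```text
time: 11.9
tool_pos: [573.8, -59.1, 55.8]
tcp_rot: [-179.9, 0.2, 0.1]
ft_force: [0.4, 0.2, -0.1]
finger_gap: 65.2
```

{"method": "apply_moves", "body": {"targets": "0 0 0 0 0 1 6.5; 0 0 0 0 0 2 6.5; 0 0 0 0 0 2.6 6.5; 0 0 0 0 0 2.6 6.5; 0 0 0 0 0 2.6 6.5"}}

```text
time: 12.4
tool_pos: [576.4, -60.8, 32.8]
tcp_rot: [180.0, -0.0, -0.0]
ft_force: [0.6, 0.3, 0.2]
finger_gap: 65.3
```

{"method": "apply_moves", "body": {"targets": "0 0 0 0 0 0 1.5; 0 0 0 0 0 0 1.5; 0 0 0 0 0 0 1.5; 0 0 0 0 0 0 1.5; 0 0 0 0 0 0 1.5"}}

```text
time: 12.9
tool_pos: [576.4, -60.8, 32.8]
tcp_rot: [180.0, -0.0, -0.0]
ft_force: [-0.7, 0.3, 3.6]
finger_gap: 25.0
```

{"method": "apply_moves", "body": {"targets": "0 0 0 0 0 -1 1.5; 0 0 0 0 0 -3.5 1.5; 0 0 0 0 0 -7 1.5; 0 0 0 0 0 -10.5 1.5; 0 0 0 0 0 -12 1.5"}}

```text
time: 13.4
tool_pos: [577.9, -61.0, 156.9]
tcp_rot: [179.9, -0.3, 0.0]
ft_force: [-0.2, 0.0, 0.4]
finger_gap: 25.0
```

{"method": "apply_moves", "body": {"targets": "0 0 0 -2 -2.5 0 1.5; 0 0 0 -5 -6 0 1.5; 0 0 0 -8 -9.8 0 1.5; 0 0 0 -10.8 -13.4 0 1.5; 0 0 0 -12.05 -14.78 0 1.5"}}

```text
time: 13.9
tool_pos: [452.7, 89.5, 151.4]
tcp_rot: [-180.0, 0.1, 0.1]
ft_force: [0.7, 0.3, -0.6]
finger_gap: 25.1
```

Run:
```python
from h import *
for i in range(6): snapshot('wrist')
s=sense(); im=snapshot('wrist'); print(s['tool_pos'].round(1),s['time'],s['finger_gap'],s['qd'].round(1))
u=cv2.resize(im,None,fx=4,fy=4,interpolation=3); w=((u[:,:,0]>150)&(u[:,:,2]>95)).astype(np.uint8)
cs,h=cv2.findContours(w,cv2.RETR_CCOMP,1)
for c,hh in zip(cs,h[0]):
    if hh[3]>=0 and 1500<cv2.contourArea(c)<60000:
        e=cv2.fitEllipse(c); p=((e[0][1]+.5)/4-.5,(e[0][0]+.5)/4-.5)
        print(np.array(p).round(1),np.array(e[1]).round()/4,onz('wrist',p,22,s).round(1))
cv2.imwrite('pics/E.png',cv2.resize(im[60:390,200:440,::-1],None,fx=1.8,fy=1.8,interpolation=3))
```

```text
[456.   86.5 152.3] 14.2 25.2361529633848 [-0.7  0.4 -0.3 -0.   0.1  0.2]
[215.3 458.4] [33.   38.75] [577.3  61.5  22. ]
[145.3 461.2] [37.   42.25] [571.5 123.   22. ]
[187.5 319.4] [36.5  38.25] [455.1  87.   22. ]
[137.9 313. ] [30.75 61.5 ] [450.  129.2  22. ]
[116.5 315.6] [40.25 46.25] [452.2 146.2  22. ]
```

View pics/E.png

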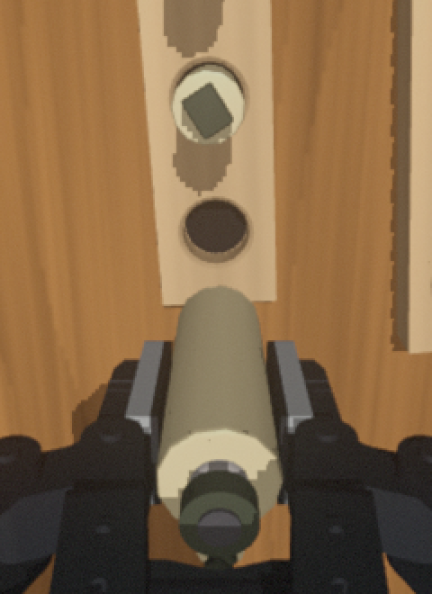

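L0 is filled (view at crop 208,103). Socket L1 at (216,229) is right under the tool, at (455.1, 87.0). I'm inserting the second handle, then moving over the short one.

{"method": "apply_moves", "body": {"targets": "0 0 0 -0.02 0 2 1.5; 0 0 0 -0.02 0 5 1.5; 0 0 0 -0.02 0 7.5 1.5; 0 0 0 -0.02 0 8.7 1.5; 0 0 0 -0.02 0 9 1.5"}}

```text
time: 14.75
tool_pos: [454.4, 86.4, 60.7]
tcp_rot: [180.0, 0.2, -0.1]
ft_force: [-0.7, -0.6, -0.7]
finger_gap: 25.1
```

{"method": "apply_moves", "body": {"targets": "0 0 0 0 0 0.2 1.5; 0 0 0 0 0 0.4 1.5; 0 0 0 0 0 0.6 1.5; 0 0 0 0 0 0.8 1.5; 0 0 0 0 0 1.0 1.5"}}

```text
time: 15.25
tool_pos: [455.7, 87.2, 52.6]
tcp_rot: [-180.0, -0.1, 0.0]
ft_force: [-0.2, -0.9, -1.9]
finger_gap: 25.1
```

{"method": "apply_moves", "body": {"targets": "0 0 0 0 0 0.5 1.5; 0 0 0 0 0 0.9 1.5; 0 0 0 0 0 1.2 1.5; 0 0 0 0 0 1.4 1.5; 0 0 0 0 0 1.4 1.5"}}

```text
time: 15.75
tool_pos: [455.1, 87.1, 38.7]
tcp_rot: [180.0, 0.1, 0.0]
ft_force: [-5.6, 0.2, 8.6]
finger_gap: 25.1
```

{"method": "apply_moves", "body": {"targets": "0 0 0 0 0 0 5; 0 0 0 0 0 0 5; 0 0 0 0 0 0 5; 0 0 0 0 0 -1 5; 0 0 0 0 0 -3 5"}}

```text
time: 16.25
tool_pos: [453.8, 87.0, 67.5]
tcp_rot: [180.0, 0.2, -0.0]
ft_force: [-0.2, 0.4, -0.3]
finger_gap: 49.5
```

{"method": "apply_moves", "body": {"targets": "0 0 0 0 0 -3 5; 0 0 0 0 0 -6 5; 0 0 0 0 0 -9 5; 0 0 0 0.1 2 -10 6.5; 0 0 0 0.2 5.4 -10 6.5"}}

```text
time: 16.75
tool_pos: [459.1, 33.8, 172.0]
tcp_rot: [-180.0, -0.3, 0.2]
ft_force: [0.4, -0.2, -0.4]
finger_gap: 65.2
```

{"method": "apply_moves", "body": {"targets": "0 0 0 0 3.5 0 6.5; 0 0 0 0 6.5 0 6.5; 0 0 0 0 9 0 6.5; 0 0 0 0 10.6 0 6.5; 0 0 0 0 11 0 6.5"}}

```text
time: 17.25
tool_pos: [457.4, -78.4, 169.1]
tcp_rot: [180.0, -0.0, -0.1]
ft_force: [0.3, 1.2, 0.1]
finger_gap: 65.2
```

Run:
```python
from h import *
for i in range(6): snapshot('wrist')
s=sense(); im=snapshot('wrist'); print(s['tool_pos'].round(1),s['time'],s['finger_gap'],s['qd'].round(1))
u=cv2.resize(im,None,fx=4,fy=4,interpolation=3); w=((u[:,:,0]>175)&(u[:,:,2]>120)).astype(np.uint8)
cs,h=cv2.findContours(w,0,1)
for c in cs:
    if 3000<cv2.contourArea(cv2.convexHull(c))<40000:
        e=cv2.fitEllipse(cv2.convexHull(c)); p=((e[0][1]+.5)/4-.5,(e[0][0]+.5)/4-.5)
        print(np.array(p).round(1),np.array(e[1]).round()/4,onz('wrist',p,50,s).round(1))
t=snapshot('top'); cv2.imwrite('pics/top2.png',t[:,:,::-1])
```

```text
[457.4 -76.  168.4] 17.55 64.47755478960379 [ 0.   0.   0.  -0.2 -0.  -0.2]
[192.8 320.5] [29.75 31.25] [457.4 -76.5  50. ]
[ 13.3 342.6] [33.75 38.25] [472.8  54.9  50. ]
[ 13.2 291.3] [19.5 40.5] [437.   54.9  50. ]
```

{"method": "apply_moves", "body": {"targets": "0 0 0 0 -0.05 2 6.5; 0 0 0 0 -0.05 5 6.5; 0 0 0 0 -0.05 8 6.5; 0 0 0 0 -0.05 10.5 6.5; 0 0 0 0 -0.05 12 6.5"}}

```text
time: 18.15
tool_pos: [455.9, -75.4, 46.0]
tcp_rot: [-180.0, 0.2, 0.0]
ft_force: [-0.3, 0.5, 0.5]
finger_gap: 65.3
```

{"method": "apply_moves", "body": {"targets": "0 0 0 0 0 1 6.5; 0 0 0 0 0 2 6.5; 0 0 0 0 0 2.6 6.5; 0 0 0 0 0 2.8 6.5; 0 0 0 0 0 2.8 6.5"}}

```text
time: 18.65
tool_pos: [457.5, -76.4, 20.5]
tcp_rot: [180.0, -0.0, 0.0]
ft_force: [-0.2, 0.0, -1.2]
finger_gap: 65.0
```

{"method": "apply_moves", "body": {"targets": "0 0 0 0 0 0 1.5; 0 0 0 0 0 0 1.5; 0 0 0 0 0 0 1.5; 0 0 0 0 0 0 1.5; 0 0 0 0 0 0 1.5"}}

```text
time: 19.15
tool_pos: [457.7, -76.5, 20.9]
tcp_rot: [180.0, -0.0, 0.0]
ft_force: [-2.0, 1.2, 5.5]
finger_gap: 25.0
```

{"method": "apply_moves", "body": {"targets": "0 0 0 0 0 -1 1.5; 0 0 0 0 0 -3.5 1.5; 0 0 0 0 0 -7 1.5; 0 0 0 0 0 -10.5 1.5; 0 0 0 0 0 -12 1.5"}}

```text
time: 19.65
tool_pos: [459.1, -76.8, 144.6]
tcp_rot: [179.9, -0.3, 0.0]
ft_force: [0.7, 1.0, -0.6]
finger_gap: 24.6
```

{"method": "apply_moves", "body": {"targets": "0 0 0 2 -2.3 0 1.5; 0 0 0 5 -5.8 0 1.5; 0 0 0 8 -9.2 0 1.5; 0 0 0 10.8 -12.4 0 1.5; 0 0 0 12.02 -13.79 0 1.5"}}

```text
time: 20.15
tool_pos: [579.1, 64.4, 140.8]
tcp_rot: [-180.0, -0.1, 0.1]
ft_force: [-0.7, -0.8, -0.1]
finger_gap: 24.8
```

Run:
```python
from h import *
for i in range(6): snapshot('wrist')
s=sense(); im=snapshot('wrist'); print(s['tool_pos'].round(1),s['time'],s['finger_gap'],s['qd'].round(1))
u=cv2.resize(im,None,fx=4,fy=4,interpolation=3); w=((u[:,:,0]>150)&(u[:,:,2]>95)).astype(np.uint8)
cs,h=cv2.findContours(w,cv2.RETR_CCOMP,1)
for c,hh in zip(cs,h[0]):
    if hh[3]>=0 and 1500<cv2.contourArea(c)<60000:
        e=cv2.fitEllipse(c); p=((e[0][1]+.5)/4-.5,(e[0][0]+.5)/4-.5)
        print(np.array(p).round(1),np.array(e[1]).round()/4,onz('wrist',p,22,s).round(1))
cv2.imwrite('pics/F.png',cv2.resize(im[60:390,80:440,::-1],None,fx=1.8,fy=1.8,interpolation=3))
```

```text
[576.8  60.7 140.3] 20.45 24.9083234287725 [-0.6 -0.6  0.3 -0.  -0.1  0.1]
[191.5 321.7] [37.75 39.5 ] [577.8  61.4  22. ]
[114.4 314.2] [42.25 44.  ] [572. 123.  22.]
```

View pics/F.png

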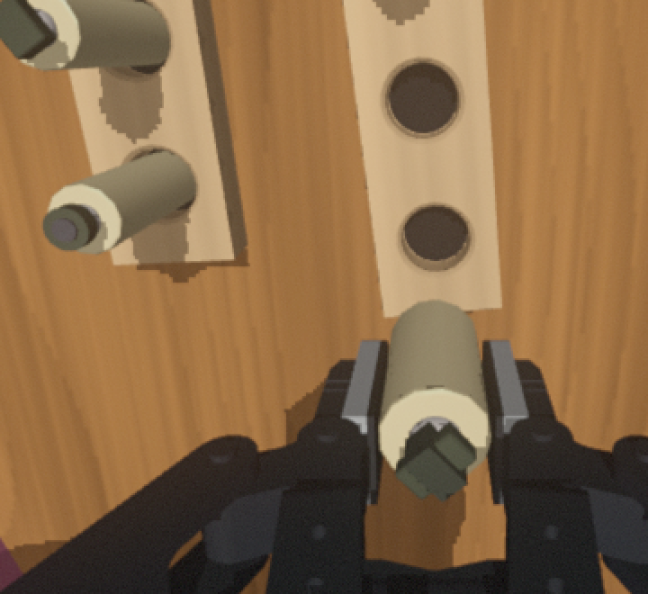

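The view shows both long handles standing in the long row and the short one above S1 at (577.8, 61.4). I'm inserting it, releasing, then moving to look at the clamp.

{"method": "apply_moves", "body": {"targets": "0 0 0 0.03 0 2 1.5; 0 0 0 0.03 0 5 1.5; 0 0 0 0.03 0 7.5 1.5; 0 0 0 0.03 0 8.7 1.5; 0 0 0 0.03 0 9 1.5"}}

```text
time: 21.0
tool_pos: [576.2, 60.8, 48.7]
tcp_rot: [180.0, 0.2, -0.1]
ft_force: [-1.0, -1.2, -0.4]
finger_gap: 25.1
```

{"method": "apply_moves", "body": {"targets": "0 0 0 0 0 0.2 1.5; 0 0 0 0 0 0.4 1.5; 0 0 0 0 0 0.6 1.5; 0 0 0 0 0 0.8 1.5; 0 0 0 0 0 1.0 1.5"}}

```text
time: 21.5
tool_pos: [578.2, 61.6, 40.7]
tcp_rot: [180.0, -0.0, 0.0]
ft_force: [0.3, -0.5, -0.1]
finger_gap: 24.9
```

{"method": "apply_moves", "body": {"targets": "0 0 0 0 0 0.5 1.5; 0 0 0 0 0 0.9 1.5; 0 0 0 0 0 1.2 1.5; 0 0 0 0 0 1.4 1.5; 0 0 0 0 0 1.4 1.5"}}

```text
time: 22.0
tool_pos: [577.6, 61.6, 26.9]
tcp_rot: [180.0, 0.1, 0.0]
ft_force: [-5.4, -0.9, 9.5]
finger_gap: 24.9
```

{"method": "apply_moves", "body": {"targets": "0 0 0 0 0 0 5; 0 0 0 0 0 0 5; 0 0 0 0 0 0 5; 0 0 0 0 0 -1 5; 0 0 0 0 0 -3 5"}}

```text
time: 22.5
tool_pos: [576.2, 61.5, 55.1]
tcp_rot: [180.0, 0.2, -0.0]
ft_force: [-0.5, -0.5, -0.0]
finger_gap: 50.3
```

{"method": "apply_moves", "body": {"targets": "0 0 0 0 0 -2.5 5; 0 0 0 0 0 -5.5 5; 0 0 0 0 0 -8.5 5; 0 0 0 0 0 -10.5 5; 0 0 0 0 0 -11 5"}}

```text
time: 23.0
tool_pos: [579.8, 61.6, 170.5]
tcp_rot: [-180.0, -0.3, 0.0]
ft_force: [0.4, -0.2, -0.6]
finger_gap: 50.2
```

Run:
```python
from h import *
for i in range(5): snapshot('wrist')
s=sense(); im=snapshot('wrist'); t=snapshot('top'); sc=snapshot('scene'); print(s['tool_pos'].round(1),s['time'],s['ft_force'])
a=cv2.resize(im[60:310,80:440,::-1],(432,300),interpolation=3)
b=cv2.resize(sc[140:250,280:420,::-1],(368,300),interpolation=3)
cv2.imwrite('pics/G.png',np.hstack([a,b])); cv2.imwrite('pics/top3.png',t[:,:,::-1])
```

```text
[576.7  61.5 164.5] 23.25 [-0.22981633 -0.43195982 -0.34889851]
```

View pics/G.png

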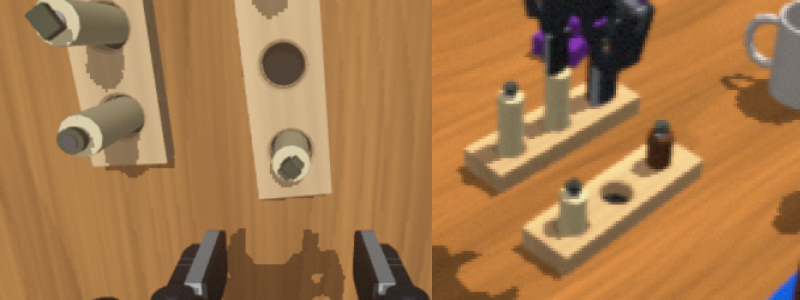

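All three handles stand in their sockets: two in the long row, and the short one level with its short sample. Next I look at the clamp.

{"method": "apply_moves", "body": {"targets": "0 0 0 -0.2 2.5 -1 5; 0 0 0 -0.4 6.5 -2 5; 0 0 0 -0.6 11 -3 5; 0 0 0 -0.8 15.5 -4 5; 0 0 0 -1 20 -4 5"}}

```text
time: 23.9
tool_pos: [568.1, -140.2, 207.5]
tcp_rot: [180.0, -0.1, 0.0]
ft_force: [1.4, 0.1, -0.4]
finger_gap: 50.4
```

{"method": "apply_moves", "body": {"targets": "0 0 0 -0.2 4.5 0 5; 0 0 0 -0.4 9 0 5; 0 0 0 -0.6 13 0 5; 0 0 0 -0.8 16.8 0 5; 0 0 0 -0.8 18.1 0 5"}}

```text
time: 24.4
tool_pos: [558.5, -323.0, 205.2]
tcp_rot: [180.0, 0.1, -0.2]
ft_force: [0.5, 0.1, -1.1]
finger_gap: 50.1
```

Run:
```python
from h import *
for i in range(9): snapshot('wrist')
s=sense(); im=snapshot('wrist'); print(s['tool_pos'].round(1),s['tcp_rot'].round(2),s['time'],s['qd'].round(1))
np.save('sH.npy',np.r_[s['tool_pos'],s['tcp_rot']]); cv2.imwrite('pics/wH.png',im[:,:,::-1])
for q,z in (('grip',81),('pointer',34),('mark',34),('clamp',0)):
    for d in place_of('wrist',q)[:2]: print(q,np.round(d['at'],1),round(d['confidence'],2),onz('wrist',d['at'],z,s).round(1))
cv2.imwrite('pics/H.png',cv2.resize(im[20:320,130:530,::-1],None,fx=2,fy=2,interpolation=3))
```

```text
[ 560.2 -318.1  206.5] [-1.8e+02 -1.0e-02  1.0e-01] 24.85 [-0.3  0.1 -0.1 -0.1  0.  -0.1]
grip [205.4 316.5] 0.68 [ 556.8 -332.1   81. ]
pointer [234.9 385.9] 0.67 [ 627.9 -381.2   34. ]
mark [243.3 348.5] 0.75 [ 589.4 -390.9   34. ]
mark [203.3 316.1] 0.61 [ 555.7 -346.7   34. ]
```

View pics/H.png

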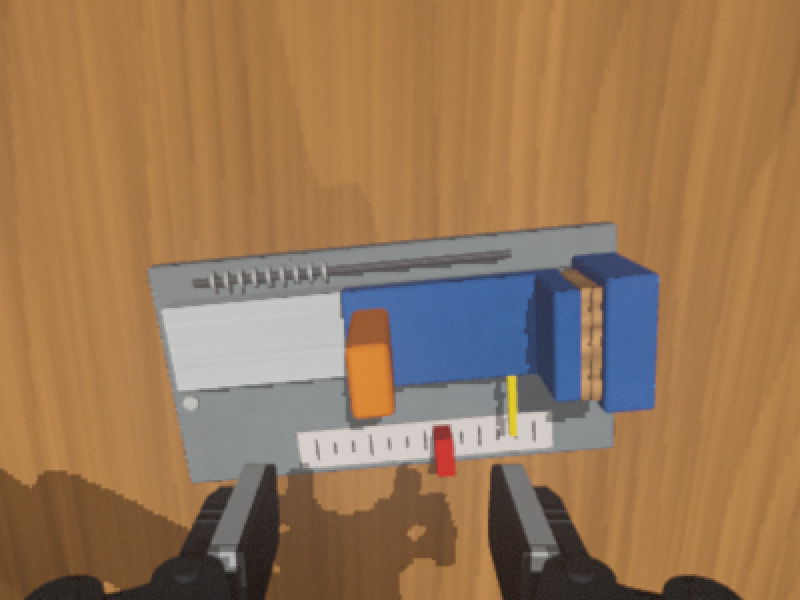

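The view shows the grip's top face at crop (370,381), the pointer tip at (513,436), the red tab's top at (444,461), and the base's long edges from (150,268) to (615,223) and from (193,481) to (612,447).

Run:
```python
from h import *
np.set_printoptions(precision=1,suppress=True)
s=dict(zip(('tool_pos','tcp_rot'),np.load('sH.npy').reshape(2,3)))
P=lambda x,y,z:onz('wrist',(20+y/2,130+x/2),z,s)
for a,b in(((150,268),(615,223)),((193,481),(612,447))):
    u,v=P(*a,12),P(*b,12); d=v-u; print(u,v,np.hypot(*d[:2]),np.degrees(np.arctan2(d[1],d[0])))
g=[P(*c,101) for c in((346,350),(389,345),(395,410),(352,418))]; print('grip top',np.array(g)[:,:2].ravel(),np.mean(g,0))
im=cv2.imread('pics/wH.png').astype(int); b,gg,r=im[...,0],im[...,1],im[...,2]
out={}
for n,m in(('red',(r>150)&(gg<60)&(b<60)),('yel',(r>150)&(gg>140)&(b<70)),('orgtop',(r>190)&(gg>80)&(gg<160)&(b<60))):
    ys,xs=np.nonzero(m); k=(ys<300)&(ys>180); ys,xs=ys[k],xs[k]; e=cv2.minAreaRect(np.c_[xs,ys].astype(np.float32)); print(n,len(xs),e)
    out[n]=e
th=np.radians(4.5); ux=np.array([np.cos(th),np.sin(th)])
m=onz('wrist',(250.5,352.2),34,s);p=onz('wrist',(238,386.5),34,s); print('mark',m,'tip',p,'delta',(p-m)[:2]@ux,(p-m)[:2]@[-ux[1],ux[0]])
for n,z in(('red',34),('yel',34),('orgtop',101)): x,y=out[n][0]; print(n,onz('wrist',(y,x),z,s))
```

```text
[ 441.9 -301.2   12. ] [ 677. -278.   12.] 236.24213355473455 5.624653800518052
[ 453.1 -423.6   12. ] [ 689.2 -401.7   12. ] 237.18326872579468 5.297319288063978
grip top [ 546.6 -316.3  563.4 -314.2  566.  -341.7  548.6 -345.3] [ 556.1 -329.4  101. ]
red 135 ((352.0, 248.0), (18.0, 8.0), 90.0)
yel 103 ((385.5, 223.0), (28.0, 3.0), 90.0)
orgtop 685 ((324.6554260253906, 227.40931701660156), (78.53189849853516, 30.088300704956055), 59.74356460571289)
mark [ 593.6 -399.2   34. ] tip [ 628.8 -384.7   34. ] delta 36.22543776903819 11.723166736014981
red [ 593.3 -396.3   34. ]
yel [ 626.7 -367.9   34. ]
orgtop [ 563.7 -343.9  101. ]
```

{"method": "apply_moves", "body": {"targets": "0 0 -0.03 -0.2 0.4 2 5; 0 0 -0.06 -0.39 0.98 4.5 5; 0 0 -0.095 -0.39 0.98 7 5; 0 0 -0.095 -0.39 0.98 9 5; 0 0 -0.095 -0.39 0.98 10 5", "force": 60}}

```text
time: 25.6
tool_pos: [554.7, -328.5, 103.7]
tcp_rot: [-179.9, 0.2, 5.4]
ft_force: [-0.4, 0.0, -0.3]
finger_gap: 50.1
```

{"method": "apply_moves", "body": {"targets": "0 0 0 0 0 1 5; 0 0 0 0 0 2.5 5; 0 0 0 0 0 3.7 5; 0 0 0 0 0 4.4 5; 0 0 0 0 0 4.4 5"}}

```text
time: 26.1
tool_pos: [555.1, -328.7, 60.7]
tcp_rot: [-179.9, 0.1, 5.4]
ft_force: [-0.7, 0.4, -0.5]
finger_gap: 50.2
```

{"method": "apply_moves", "body": {"targets": "0 0 0 0 0 0 1; 0 0 0 0 0 0 1; 0 0 0 0 0 0 1; 0 0 0 0 0 0 1; 0 0 0 0 0 0 1"}}

```text
time: 26.6
tool_pos: [555.1, -329.8, 63.4]
tcp_rot: [180.0, 0.1, 5.4]
ft_force: [-7.2, 1.3, 6.6]
finger_gap: 17.1
```

The grip is clamped (17 mm gap). I'm pulling 38 mm: 36.3 mm plus about 1 mm for compliance and 1 mm of centring offset.

{"method": "apply_moves", "body": {"targets": "0 0 0 -0.5 0 0 1; 0 0 0 -1 0 0 1; 0 0 0 -1.5 0 0 1; 0 0 0 -2 0 0 1; 0 0 0 -2.5 0 0 1"}}

```text
time: 27.1
tool_pos: [531.9, -332.0, 63.4]
tcp_rot: [179.9, -0.2, 5.5]
ft_force: [7.3, 1.4, 2.7]
finger_gap: 17.3
```

{"method": "apply_moves", "body": {"targets": "0 0 0 -0.4 0 0 1; 0 0 0 -0.8 0 0 1; 0 0 0 -1.1 0 0 1; 0 0 0 -1.3 0 0 1; 0 0 0 -1.3 0 0 1"}}

```text
time: 27.6
tool_pos: [519.0, -333.3, 63.4]
tcp_rot: [179.9, -0.2, 5.4]
ft_force: [5.8, 1.4, 2.7]
finger_gap: 17.7
```

Run:
```python
from h import *
for i in range(9): snapshot('wrist')
s=sense(); im=snapshot('wrist'); t=snapshot('top'); print(s['tool_pos'].round(1),s['tcp_rot'].round(2),s['time'],s['ft_force'].round(1),s['finger_gap'],s['qd'].round(2))
np.save('sI.npy',np.r_[s['tool_pos'],s['tcp_rot']]); cv2.imwrite('pics/wI.png',im[:,:,::-1]); cv2.imwrite('pics/tI.png',t[:,:,::-1])
for q in ('pointer','mark'):
    for d in place_of('wrist',q)[:2]: print(q,np.round(d['at'],1),round(d['confidence'],2),onz('wrist',d['at'],34,s).round(1))
I=im.astype(int)
def cen(m,n):
    ys,xs=np.nonzero(m); print(n,len(xs),xs.min() if len(xs) else '',xs.max() if len(xs) else '',ys.min() if len(xs) else '',ys.max() if len(xs) else '')
cen((I[...,0]>120)&(I[...,1]<60)&(I[...,2]<60),'red'); cen((I[...,0]>150)&(I[...,1]>140)&(I[...,2]<70),'yel')
a=cv2.resize(im[:,120:520,::-1],(500,500),interpolation=3); b=cv2.resize(t[150:240,400:454,::-1],(300,500),interpolation=3)
cv2.imwrite('pics/I.png',np.hstack([a,b]))
```

```text
[ 519.2 -333.2   63.4] [ 1.7991e+02 -1.6000e-01  5.4500e+00] 28.05 [5.2 0.3 2.2] 17.19422591329054 [-0.02  0.01  0.01  0.    0.13  0.04]
red 0    
yel 123 430 438 286 303
```

View pics/I.png

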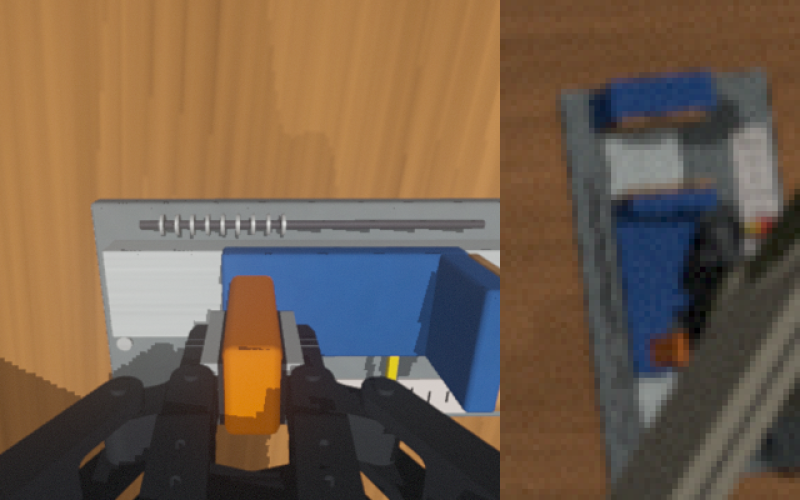

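The last view shows the grip held between the fingers, with the yellow pointer level with the red tab in the top view, at crop (752,228) and (765,228). I'll do one numeric check, then hand in if it agrees.

Run:
```python
from h import *
s=dict(zip(('tool_pos','tcp_rot'),np.load('sI.npy').reshape(2,3)))
u=np.array([np.cos(.095),np.sin(.095)]); m=np.array([593.6,-399.2])
p=onz('wrist',(295,434),34,s); print('wrist: pointer-mark',(p[:2]-m)@u)
I=snapshot('scene').astype(int)[270:380,130:230]; f=lambda k:[v.mean() for v in np.nonzero(k)]
r=f((I[...,0]>130)&(I[...,1]<60)&(I[...,2]<60)); y=f((I[...,0]>140)&(I[...,1]>120)&(I[...,2]<80)); print(r,y)
R=onz('scene',(270+r[0],130+r[1]),31)[:2]; Y=onz('scene',(270+y[0],130+y[1]),33)[:2]; print('scene: pointer-mark',(Y-R)@u,R,Y)
q=sense(); print(q['time'],q['tool_pos'].round(1),q['ft_force'].round(1),q['qd'].round(2))
```

```text
wrist: pointer-mark 1.2708499248277987
[np.float64(57.56603773584906), np.float64(19.18867924528302)] [np.float64(51.09987357774968), np.float64(55.328065739570164)]
scene: pointer-mark 35.38511020535536 [ 593.39890348 -397.83626344] [ 623.60063724 -341.75658728]
28.3 [ 519.2 -333.3   63.4] [6.4 0.7 2.5] [-0.06  0.04 -0.03  0.08  0.04  0.05]
```

The scene yellow mask probably caught wood pixels, so I'm tightening it.

Run:
```python
from h import *
u=np.array([np.cos(.095),np.sin(.095)])
im=snapshot('scene'); H=cv2.cvtColor(im,cv2.COLOR_RGB2HSV)[270:380,130:230]
k=((H[...,0]>=26)&(H[...,0]<=34)&(H[...,1]>150)&(H[...,2]>100)).astype(np.uint8)
r=((H[...,0]<5)|(H[...,0]>175))&(H[...,1]>180)&(H[...,2]>110)
n,l,st,c=cv2.connectedComponentsWithStats(k); ys,xs=np.nonzero(r)
R=onz('scene',(270+ys.mean(),130+xs.mean()),31); print('red',ys.mean(),xs.mean(),len(xs),R.round(1))
for i in range(1,n):
    if st[i,4]>3:
        Y=onz('scene',(270+c[i][1],130+c[i][0]),33); print(st[i],c[i],Y.round(1),'along x',((Y-R)[:2]@u).round(1))
```

```text
red 59.25 19.71590909090909 88 [ 597.4 -398.5   31. ]
[24 42 17 10 32] [32.28125 46.84375] [ 588.  -370.4   33. ] along x -6.7
```

The scene check now gives −2.8 mm against the wrist-measured mark. Against the raw red centroid it gives −6.7 mm, but that centroid is pulled towards the camera by the tab's visible front face. The wrist gives +1.3 mm, and tool travel (36.1 of 36.4 mm) gives +0.3 mm. My earlier "scene bias" was a mistake in scaling the crop. These estimates all fit inside ±6 mm, so I'm handing in.

Run:
```python
from bench import *
print(hand_in())
```

```text
the job is handed in; nothing more can be done
None
```

The job is handed in at about 28 s of the 72 s allowed; no verdict was reported. Both long handles stand released in the long row, the plywood row nearer the robot. The short one stands in the end socket of the short row. The gripper is holding the clamp's orange grip back at the red tab.

**Handles:** the last pictures of the rows, taken just after the third handle was released, show all three upright and down in their sockets. Each one met its socket floor at the expected height, with about 9–11 N of upward force, before I let go. I did not photograph the rows again after moving to the clamp.

**Clamp:** the slide travelled 36.1 mm against a measured 36.4 mm to the mark. The arm was at rest, feeling about 6 N from the spring.

**Checks that disagreed on the pointer (limit ±6 mm from the middle of the tab):**

| Check | Pointer relative to mark |
|---|---|
| Tool travel | about +0.3 mm |
| Wrist camera | +1.3 mm |
| Scene camera, against the wrist-measured mark | −2.8 mm |
| Scene camera, against the raw centre of the red pixels | −6.7 mm |

I discounted the last figure because the red pixels include the side of the tab facing that camera, which shifts their centre. An earlier 15 mm disagreement between the scene and top cameras came from my own mistake in scaling a picture crop, not from the calibration.

**Mug, bottle and jar:** the arm's paths stayed clear of all three. I did not measure their positions again at the end.

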